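# Set a batch of reed plates running on the reed run-in bench

### The job

Set this batch of reed plates running: lay every loose reed plate flat in a bay of its own on the wind chest, riveted end towards the back (away from the robot), put the clamp bar across them with the T stud's head up through its slot and the bar down on its feet, and turn the head a quarter turn clockwise to lock it. Turn the stroke counter's reset knob back to its zero stop before the wind goes on. Then lift the lever's lockout collar, swing the wind lever over past the gate to its far stop and let the collar drop, leaving the other things on the bench alone.

Things in the scene. Friction and masses are not known exactly. Their poses are not given: they have to be found in the camera images.
- chest: fixed wind chest: beech box, pale top face 158 (x) x 276 (y) mm, 55 mm above the bench, x -75 to +83 mm. Origin at bench level; x points away from the robot, y left. On top four bays, centres at chest x = 0, y = -90, -38, +38, +90 mm: tan gaskets 84 x 27 mm, long side along x, each between steel pins 4 mm high: at x = +-28, 17 mm to either side, and 45 mm before and behind its centre
- plate1: blackened steel reed plate 80 x 24 x 6 mm, 70 g, all alike, lying flat, tongue side up; origin at the centre of its underside, x along its length towards the riveted end (at the start away from the robot within 0.5 rad), z up. It has 3 mm of play all round in a bay; the gripper fits across its middle there. Not every plate is there in every run
- plate2: blackened steel reed plate 80 x 24 x 6 mm, 70 g, all alike, lying flat, tongue side up; origin at the centre of its underside, x along its length towards the riveted end (at the start away from the robot within 0.5 rad), z up. It has 3 mm of play all round in a bay; the gripper fits across its middle there. Not every plate is there in every run
- plate3: blackened steel reed plate 80 x 24 x 6 mm, 70 g, all alike, lying flat, tongue side up; origin at the centre of its underside, x along its length towards the riveted end (at the start away from the robot within 0.5 rad), z up. It has 3 mm of play all round in a bay; the gripper fits across its middle there. Not every plate is there in every run
- plate4: blackened steel reed plate 80 x 24 x 6 mm, 70 g, all alike, lying flat, tongue side up; origin at the centre of its underside, x along its length towards the riveted end (at the start away from the robot within 0.5 rad), z up. It has 3 mm of play all round in a bay; the gripper fits across its middle there. Not every plate is there in every run
- rivet1 (a point): point on the top face of plate1 between its two small brass rivet heads, 30 mm from the plate's centre (10 mm from its end) on +x
- rivet2 (a point): point on the top face of plate2 between its two small brass rivet heads, 30 mm from the plate's centre (10 mm from its end) on +x
- rivet3 (a point): point on the top face of plate3 between its two small brass rivet heads, 30 mm from the plate's centre (10 mm from its end) on +x
- rivet4 (a point): point on the top face of plate4 between its two small brass rivet heads, 30 mm from the plate's centre (10 mm from its end) on +x
- bar: loose aluminium clamp bar 32 (x) x 244 (y) x 27 (z) mm, 0.30 kg; origin at the centre of its underside. It stands on two feet 7 mm high, 10 mm long, at its ends; between them its body (7 to 27 mm above the origin) bridges the plates. In its middle a slot 15 (x) x 40 (y) mm goes right through for the T head; the walls beside it are 8.5 mm thick. Either way round will do
- bar_seat (a point): foot of the T stud on the chest's top face, at chest x = +26 mm, y = 0: where the bar's origin belongs, with the bar along the chest's y, across the riveted ends of the plates
- tstud (a joint): angle of the T stud, rad: 0 = its head lies along the chest's y (in line with the seated bar's slot), grows clockwise seen from above to the stop at 1.571 = head across the slot, along the chest's x (locked). Stays where it is left (0.05 N m of friction)
- tstud_head (a point): centre of the T head, 37 mm above the chest top; its y axis runs along the head. A steel block 34 mm long, 9 mm thick, 16 mm high (29 to 45 mm above the chest top) on a round stem 9 mm thick. It passes the bar's slot with 3 mm to spare on every side and stands 2 mm above the seated bar. A wooden stand 131 mm high (clip with a pearl key) a wax tin and a screwdriver, all fixed, are behind the chest
- reset (a joint): angle of the reset knob on top of the stroke counter (fixed grey box 110 x 96 x 50 mm with a white dial), rad: 0 = zero stop (pointer at the counter's robot side, against a small steel pin); grows clockwise seen from above, up to 4.2; so turn it anticlockwise to zero it. Stays where it is left (0.04 N m of friction)
- reset_grip (a point): middle of the reset knob's bar grip, on the knob's axis, 69 mm above the bench; its x axis lies along the bar, the pointer at its -x end. The bar is 36 mm long, 11 mm thick and 20 mm high (59 to 79 mm above the bench), on a round hub of radius 19 mm whose top is at 59 mm
- valve: wind valve, fixed: a grey box 120 x 90 x 45 mm with a lever in a steel quadrant on top; origin at the centre of its underside. The lever's pivot lies 15 mm above the origin; the lever swings about the valve's y axis, in its x-z plane; +x points away from the robot
- lever (a joint): angle of the wind lever, rad: 0 = shut (rest stop), leaning 0.40 rad to the valve's -x; 0.80 = running (far stop), leaning 0.40 rad to +x. With the collar down a tooth in the middle of the quadrant stops it at 0.1 to 0.2; with the collar up it swings freely (0.15 N m of friction). Stays where it is left
- collar (a joint): lift of the lockout collar along the lever, m: 0 = down, 0.016 = top stop. A spring of 4 N (down) to 9 N (up) pushes it down. Lifted 11 mm or more it passes over the tooth; released past it, it springs down behind the tooth
- collar_grip (a point): point on the lever's axis to pinch the collar, 102 mm from the pivot when down, 10 mm below the collar's top; z runs up the lever. The collar is a knurled steel sleeve 28 mm thick, 74 to 112 mm from the pivot, with a skirt 34 mm wide from 66 to 74 mm; the tooth ends 76 mm from the pivot. Above it a black knob 22 mm thick ends the lever, 130 to 154 mm from the pivot
- spacer: bystander: walnut spacer block 90 x 42 x 24 mm, loose; leave it alone
- button: bystander: small tortoiseshell button, 20 mm across, loose; leave it alone
- air_knob: bystander: brass air valve knob, 30 mm across, loose; leave it alone
- reed_block: bystander: wooden reed block 30 x 150 x 34 mm, loose; leave it alone
Mind the look-alikes: they are no part of the job. What is shaped like the valve but red is not meant.

How it is judged:
By the outcome, as a careful person would: the job done as asked, in the order asked, and still so for the second after the job is handed in, with the robot touching nothing.
Of plate1, plate2, plate3, plate4 only 2 to 4 are there at a start; the rules pass over those that are not, and their reading is None.
At some moment in a run one of plate1, plate2, plate3, plate4 may be knocked a few centimetres aside while the robot is not near it.
Once in a run the grip may slacken for a moment while it holds something.
It also fails if it takes over 210 s, if anything falls off the work surface, if the arm or the gripper's body presses on something with over 40 N, if the wrist force passes 120 N, or if a joint passes its speed limit or range.

### The arm

A 6-joint arm with a two-finger parallel gripper is mounted at the origin on the work surface. World frame = base frame: x ahead of the robot, y to its left, z up, the work surface at z = 0. Lengths are in m, angles in rad, forces in N, time in s.
With the tool pointing down it reaches from about 0.425 to 1.125 m from the base axis. Payload 14.9 kg.
Tool frame: the origin (TCP) lies between the finger pads; the fingertips stand 17 mm ahead of it and the grasp point (between the pads) lies 2 mm behind it; z points along the fingers, y is the line along which they close (so a half turn about z gives the same grasp; the last joint's range is limited). The gripper opens to 91 mm and grips with 3 to 60 N. Pads are 32 mm wide; open, the fingers measure 118 mm over their backs; the gripper's body (76 mm by 178 mm) begins 60 mm behind the grasp point.
Start: joints at [-1.146, 0.379, 1.734, -0, 1.028, -0.033], TCP at [0.309, -0.628, 0.231] pointing down, gripper open.
Joint ranges: [-2.77, 2.77], [-0.74, 2.19], [0, 2.66], [-1.06, 4.2], [0.31, 2.87], [-3.08, 3.08]. Speed limits (rad/s): [1.89, 1.89, 2.39, 3.14, 3.14, 3.14].

### API

Orientations are given as a rotation vector (axis times angle).
In Python, from station import manip gives the robot as it stands. Calls block until the motion is done:
- manip.movep(position, orientation): joint-space move of the TCP to a pose.
- manip.move_straight(position, ori=None, velocity=0.15, force_limit=None): straight line of the TCP; ori=None keeps the orientation; velocity is the mean speed in m/s. With force_limit (N) it stops when the force on the tool has changed by that much, and returns True; else False.
- manip.move_joints(angles): joint-space move.
- manip.move_gripper(opening, grasp_force=None): finger opening in m; grasp_force is the grip in N (None keeps the last); returns when the fingers have stopped.
- manip.pause(seconds).
- manip.inverse_kinematics(position, orientation): joint angles nearest the present ones, or None.
- manip.read_state(): the state.
- manip.capture(name): name is "scene" or "top" or "wrist"; returns a dict with "img" (420x560x3 uint8, blue, green, red), "fov_y" (degrees; the focal length in pixels is half the picture's height over the tangent of half this angle, whatever the lens; pixels are square), "cx", "cy" (the principal point, pixels), "R" (3x3) and "t" (3): a world point X has camera coordinates R X + t. Camera axes: x right, y down, z forward; pixel columns grow to the right and rows downward; lengths in m; the calibration is good to about 2 mm. A picture is of the moment at which its call begins. There is no depth.
A pose or a line that the arm cannot do raises manip.MotionError and nothing moves.
- manip.finish_job(): hands the job in; it is judged then, once.
The state is a dict: "time": time; "qpos": joint angles; "joint_velocities": joint speeds; "tau": joint torques, N m; "ee_pos": TCP position; "eef_rot": TCP orientation; "contact_force": force on the tool from outside, world axes, zero at the start; "torque": the same for the moment, N m; "gripper_width": finger opening in m; "finger_force": force on a finger pad.
Only numpy, scipy, OpenCV 4.12 (cv2) and the standard library are available. Lean on these libraries where they do the work, as an engineer would, in place of code of your own. Each camera call takes 0.05 s, during which the arm holds its last target. There are 200 camera calls.

## Working session

There is one attempt and no reset: what is moved stays moved. The work goes in short steps, each a Python script; the robot and the scene stay as the last script left them, time stands still between calls to the robot, and variables do not carry over. Pictures are saved under pics/ and viewed, at most 14 in all, crops included, and the job is handed in when it is done.

```bash
mkdir -p pics; ls; python3 - <<'E'
from station import manip
import cv2
for n in("scene","top"):
    c=manip.capture(n); cv2.imwrite(f"pics/{n}0.png",cv2.resize(c["img"],(800,600),interpolation=cv2.INTER_CUBIC)); print(n,c["fov_y"],c["cx"],c["cy"],c["R"].tolist(),c["t"])
s=manip.read_state(); print(s)
E
```

```text
pics
scene 43.76434649276463 284.1943308506816 213.18505223595002 [[-0.8489007356577756, 0.5285340189688249, 0.004396793416666011], [0.4545951044717299, 0.7343376544645871, -0.5040748954528341], [-0.2696494613197365, -0.42591078881393724, -0.8636487526661898]] [ 0.3682465  -0.20763826  1.8842921 ]
top 44.25688124996595 270.21306679540083 213.40070794345013 [[0.00016171488881414512, -0.9998691938924832, -0.016173093491684026], [-0.9973125941839519, 0.0010236407903691446, -0.07325668325558167], [0.07326365627219998, 0.01614147652255857, -0.9971819740675727]] [0.07572891 0.48536379 1.38642479]
{'time': 0.1, 'qpos': array([-1.14630992e+00,  3.79358348e-01,  1.73468672e+00, -1.42028831e-05,
        1.02846621e+00, -3.32841251e-02]), 'joint_velocities': array([ 0.00053177, -0.00133103, -0.00304735,  0.00163202,  0.00049359,
        0.00111951]), 'tau': array([-3.11804572e-03, -7.65036106e+01, -4.35292304e+01,  6.51404983e-02,
        3.98368493e-02, -6.19026494e-06]), 'ee_pos': array([ 0.30923878, -0.62764415,  0.23036994]), 'eef_rot': array([-3.05878174e+00, -7.12609549e-01,  2.99104846e-04]), 'contact_force': array([-0.53029706,  0.59096982, -0.17709732]), 'torque': array([0.06979772, 0.03819495, 0.0233944 ]), 'finger_force': 0.0, 'gripper_width': 0.09085922530274838}
```

View pics/top0.png

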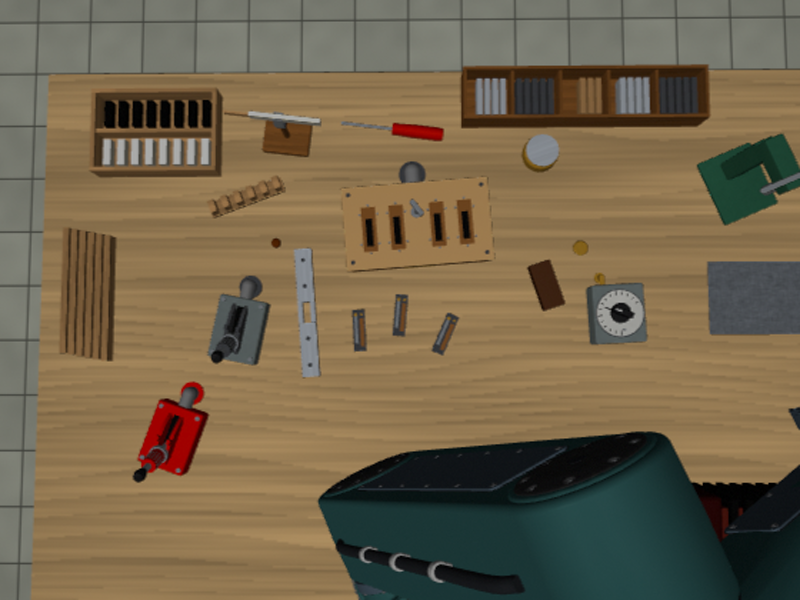

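View pics/scene0.png

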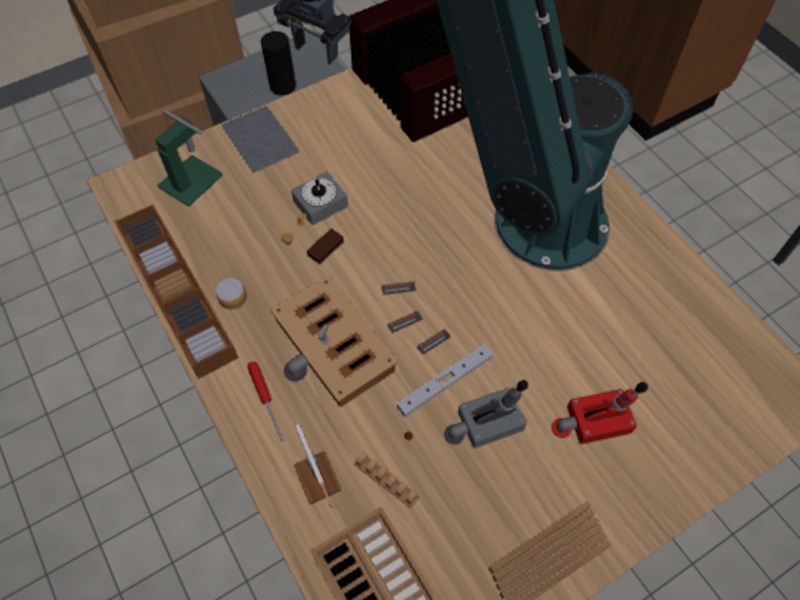

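The top view shows three plates at (359,330), (400,315) and (445,334). It also shows the bar (307,312), chest (418,224), counter knob (620,313) and grey valve (240,325); the red valve is a decoy. Next I'll take coarse positions and then wrist close-ups.

```bash
cat > h.py <<'E'
import numpy as np, cv2
from station import manip
from scipy.spatial.transform import Rotation as Rn
def K(c):
    f=210/np.tan(np.radians(c["fov_y"])/2); return f
def w(c,px,z):  # pixel(s) in native coordinates -> world at height z
    px=np.atleast_2d(px).astype(float); f=K(c)
    d=np.c_[(px[:,0]-c["cx"])/f,(px[:,1]-c["cy"])/f,np.ones(len(px))]@c["R"]
    o=-c["R"].T@c["t"]; return (o+d*((z-o[2])/d[:,2])[:,None])
def ori(a,tilt=None):  # tool down; fingers close along world direction a (angle of tool y)
    z=np.array([0,0,-1.]) if tilt is None else np.array(tilt,float); z/=np.linalg.norm(z)
    y=np.array([np.cos(a),np.sin(a),0]); y-=z*(y@z); y/=np.linalg.norm(y)
    return Rn.from_matrix(np.c_[np.cross(y,z),y,z]).as_rotvec()
def best(p,a,tilt=None):  # choose half turn with the smaller last-joint angle
    c=[]
    for k in(0,np.pi):
        q=manip.inverse_kinematics(p,ori(a+k,tilt))
        if q is not None: c.append((abs(q[5]),a+k))
    return min(c)[1]
def snap(n,cam="wrist",save=True,crop=None):
    c=manip.capture(cam); np.savez(f"pics/{n}.npz",**c)
    im=c["img"]
    if save:
        cv2.imwrite(f"pics/{n}.png",cv2.resize(im,(800,600),interpolation=cv2.INTER_CUBIC))
    return c
def load(n): return dict(np.load(f"pics/{n}.npz"))
def st(): 
    s=manip.read_state(); print("t%.1f"%s["time"],np.round(s["ee_pos"],4),"w%.4f"%s["gripper_width"],"ff%.1f"%s["finger_force"],np.round(s["contact_force"],1)); return s
E
python3 - <<'E'
from h import *
c=snap("top",'top')
for n,p,z in[("chest",[(342,189),(487,177),(494,259),(349,271)],.055),("stud",[(417,209)],.095),("plates",[(359,330),(400,315),(445,334)],.006),("bar",[(307,312)],.027),("knob",[(620,313)],.079),("valve",[(240,328)],.045)]:
    print(n,np.round(w(c,np.array(p)*.7,z),3).tolist())
p=[0.72,0.0,0.5]; a=best(p,np.pi/2); manip.movep(p,ori(a)); s=st()
c=snap("w1"); print(-c["R"].T@c["t"],c["fov_y"])
E
```

```text
chest [[0.701, 0.158, 0.055], [0.723, -0.114, 0.055], [0.568, -0.126, 0.055], [0.546, 0.144, 0.055]]
stud [[0.654, 0.018, 0.095]]
plates [[0.438, 0.128, 0.006], [0.467, 0.049, 0.006], [0.43, -0.037, 0.006]]
bar [[0.471, 0.225, 0.027]]
knob [[0.466, -0.349, 0.079]]
valve [[0.44, 0.348, 0.045]]
t3.0 [ 7.200e-01 -7.000e-04  4.996e-01] w0.0911 ff0.0 [-0.2  0.2 -0.6]
[ 0.78677656 -0.00103348  0.65351785] 66.28127088356639
```

View pics/w1.png

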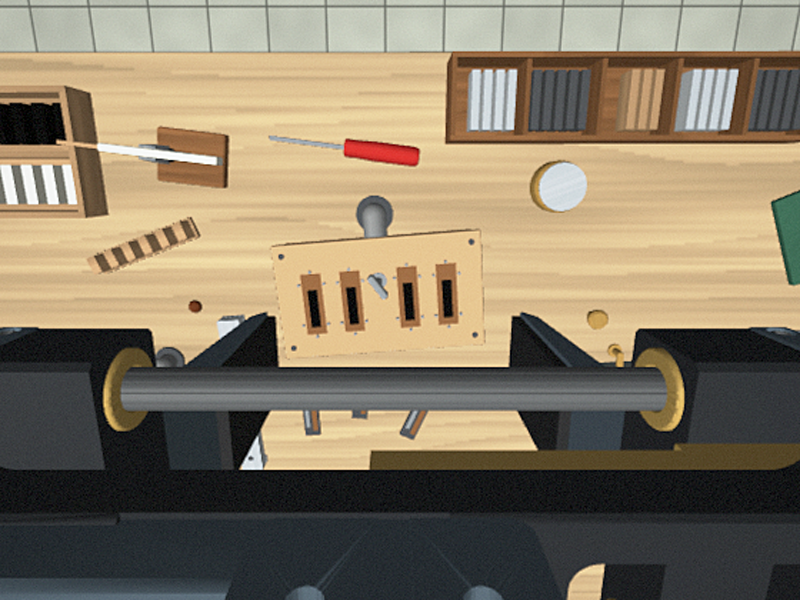

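The wrist camera looks ahead of the gripper, and only the upper half of the frame is usable. The stud head at about (378,286) lies diagonally, so it must be turned to 0 first. I'll take closer views of the chest, then the plates with the wrist flipped.

```bash
python3 - <<'E'
from h import *
p=[0.50,0.015,0.30]; a=best(p,np.pi/2); manip.movep(p,ori(a)); snap("w2")
p=[0.57,0.09,0.36]; manip.movep(p,ori(a+np.pi)); c=snap("w3"); print(-c["R"].T@c["t"]); st()
E
```

```text
[0.50308127 0.08965109 0.51385784]
t6.8 [0.57 0.09 0.36] w0.0916 ff0.0 [-0.1 -0.5  0.3]
```

View pics/w2.png

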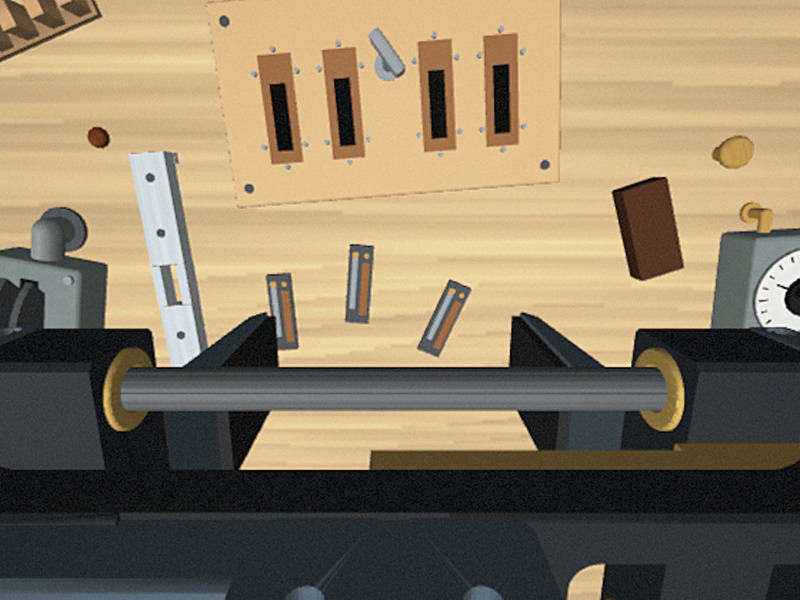

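View pics/w3.png

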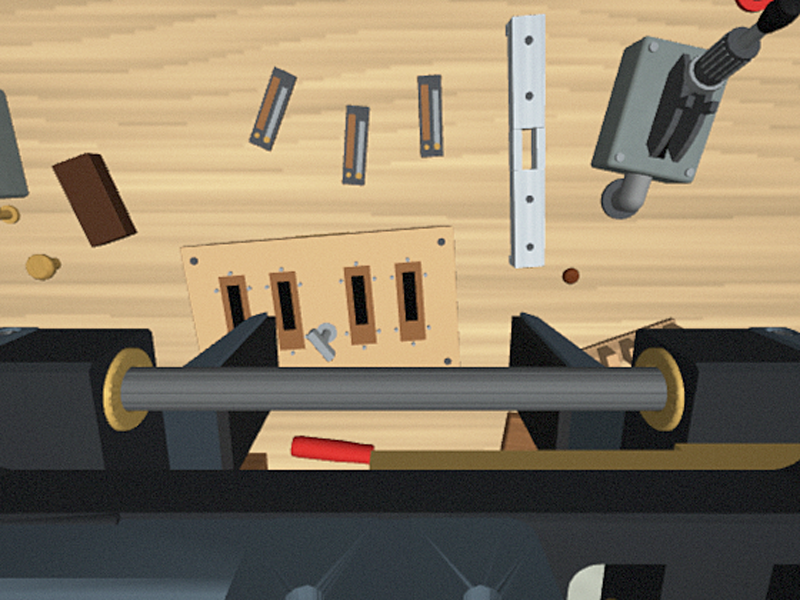

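w2 and w3 show everything clearly. The stud head runs from (373,32) to (400,72) in w2, about 61° clockwise of its zero. The plates are at (272,109), (356,145) and (430,116) in w3, and the bar at about (527,142). I'll segment these for precise poses.

```bash
cat >> h.py <<'E'
def rects(c,mask,z,amin,amax):
    out=[]
    for k in cv2.findContours(mask,cv2.RETR_EXTERNAL,cv2.CHAIN_APPROX_NONE)[0]:
        P=w(c,k[:,0,:],z)[:,:2]*1000
        (x,y),(a,b),t=cv2.minAreaRect(P.astype(np.float32))
        if amin<a*b<amax:
            if a<b: a,b,t=b,a,t+90
            t=(t+90)%180-90
            out.append((x/1000,y/1000,a,b,t))
    return out
def plates(c,z=.006,xlim=(.3,.56)):
    v=c["img"].max(2); m=(v<150).astype(np.uint8); m=cv2.morphologyEx(m,cv2.MORPH_CLOSE,np.ones((5,5),np.uint8))
    return [r for r in rects(c,m,z,1300,3000) if 65<r[2]<100 and 17<r[3]<34 and xlim[0]<r[0]<xlim[1]]
E
python3 - <<'E'
from h import *
np.set_printoptions(precision=4,suppress=True)
c=load("w2"); hsv=cv2.cvtColor(c["img"],cv2.COLOR_BGR2HSV)
# gaskets: orange-brown or black inside chest area
P=np.array([[280,95],[344,100],[437,93],[502,88]])*.7
print("hsv gasket",hsv[int(60*.7),int(272*.7)],"chest",hsv[int(150*.7),int(230*.7)],"table",hsv[int(230*.7),int(300*.7)])
v=hsv[...,2]; m=(v<170).astype(np.uint8); m=cv2.morphologyEx(m,cv2.MORPH_CLOSE,np.ones((3,3),np.uint8)); 
m=cv2.morphologyEx(m,cv2.MORPH_OPEN,np.ones((5,5),np.uint8))
g=[r for r in rects(c,m,.056,1500,3500) if .5<r[0]<.75]
for r in g: print("gasket",np.array(r))
print("stud ends",w(c,np.array([[373,32],[400,72]])*.7,.1), "platesw2",[np.round(r,3).tolist() for r in plates(c)])
c=load("w3"); 
for r in plates(c): print("plate",np.array(r))
hsv=cv2.cvtColor(c["img"],cv2.COLOR_BGR2HSV); m=((hsv[...,1]<45)&(hsv[...,2]>150)).astype(np.uint8)
for r in rects(c,m,.027,4000,20000): print("bar",np.array(r))
print("bar corners",w(c,np.array([(511,16),(545,15),(545,266),(514,268)])*.7,.027)[:,:2],"slot",w(c,np.array([(523,128),(538,168)])*.7,.027))
E
```

```text
hsv gasket [ 14 136 157] chest [ 18  97 228] table [ 18  86 223]
gasket [ 0.6248  0.1068 82.5285 26.7575  4.4443]
gasket [ 0.6288  0.0549 82.7007 25.726   4.2212]
gasket [ 0.6348 -0.0206 82.6812 25.7025  4.1802]
gasket [ 0.6388 -0.0724 82.787  25.662   4.5221]
gasket [  0.694    0.2899  92.3014  36.6148 -69.4516]
stud ends [[0.6691 0.0284 0.1   ]
 [0.6434 0.0095 0.1   ]] platesw2 [[0.432, -0.037, 79.809, 24.683, -23.506], [0.468, 0.049, 80.032, 23.761, -5.332]]
plate [ 0.4673  0.0492 79.4284 24.0444 -4.9157]
plate [ 0.4385  0.1278 79.6341 23.6094  3.1475]
plate [  0.4318  -0.0362  79.572   25.1805 -23.5484]
bar [  0.472    0.2266 243.8318  32.1506   4.3641]
bar corners [[0.3518 0.2016]
 [0.351  0.2339]
 [0.5929 0.2528]
 [0.5951 0.2196]] slot [[0.4525 0.2197 0.027 ]
 [0.4912 0.2377 0.027 ]]
```

```bash
cat >> h.py <<'E'
CY=np.radians(4.45); CO=np.array([.6318,.0172])
Rc=np.array([[np.cos(CY),-np.sin(CY)],[np.sin(CY),np.cos(CY)]])
def ch(x,y): return CO+Rc@np.array([x,y])
def turn(p,a0,a1,op=.04,F=40,zup=.08,n=1):
    """grip a block at p with closing direction a0, turn to a1 (rad, ccw positive), release and lift"""
    p=np.array(p); cand=[]
    for k in(-np.pi,0,np.pi):
        manip_q=[manip.inverse_kinematics(p,ori(a+k)) for a in(a0,(a0+a1)/2,a1)]
        if all(q is not None for q in manip_q):
            q6=[q[5] for q in manip_q]
            if abs(q6[2]-q6[0])<abs(a1-a0)+.3 : cand.append((max(map(abs,q6)),k,q6))
    cand.sort(key=lambda t:t[0]); print("q6",cand)
    k=cand[0][1]
    manip.movep(p+[0,0,zup],ori(a0+k)); manip.move_gripper(op)
    if manip.move_straight(p,velocity=.12,force_limit=15): print("HIT"); st(); raise SystemExit
    manip.move_gripper(0,F); st()
    for i in range(1,n+1): manip.movep(p,ori(a0+k+(a1-a0)*i/n))
    s=st(); print("q6 end",s["qpos"][5],"torque",s["torque"]); manip.move_gripper(op); manip.move_straight(p+[0,0,zup],velocity=.2)
E
python3 - <<'E'
from h import *
s=ch(.026,0); turn([*s,.102],np.radians(126.3),np.radians(184.45),n=3)
p=[0.57,0.06,0.36]; manip.movep(p,ori(best(p,np.pi/2)+0)); c=manip.capture("wrist")
print(-c["R"].T@c["t"])
if (-c["R"].T@c["t"])[0]>.55:
    manip.movep(p,ori(best(p,np.pi/2)+np.pi))
c=snap("w4"); st()
for r in plates(c): print("plate",np.round(r,4))
E
```

```text
q6 [(np.float64(0.9310338929711977), -3.141592653589793, [np.float64(0.9310338929711977), np.float64(0.42357941295384594), np.float64(-0.08387506706350534)]), (np.float64(0.9310338929711977), 3.141592653589793, [np.float64(0.9310338929711977), np.float64(0.4235794129538464), np.float64(-0.08387506706350445)])]
t11.1 [0.6577 0.0194 0.1023] w0.0087 ff40.0 [-1.9  2.9  5.4]
t12.4 [0.6578 0.0194 0.1023] w0.0088 ff40.0 [-1.5  3.4  6.1]
q6 end -0.08423496633439018 torque [ 0.66722609  0.35208887 -0.10775776]
[0.50318275 0.05968959 0.51288721]
t15.0 [0.5699 0.0599 0.359 ] w0.0400 ff0.0 [0.4 0.1 0.1]
plate [ 4.67400e-01  4.91000e-02  7.89600e+01  2.31552e+01 -5.03780e+00]
plate [ 0.4384  0.1275 78.9834 23.698   2.1927]
plate [ 4.31500e-01 -3.62000e-02  7.90609e+01  2.46946e+01 -2.32984e+01]
```

View pics/w4.png

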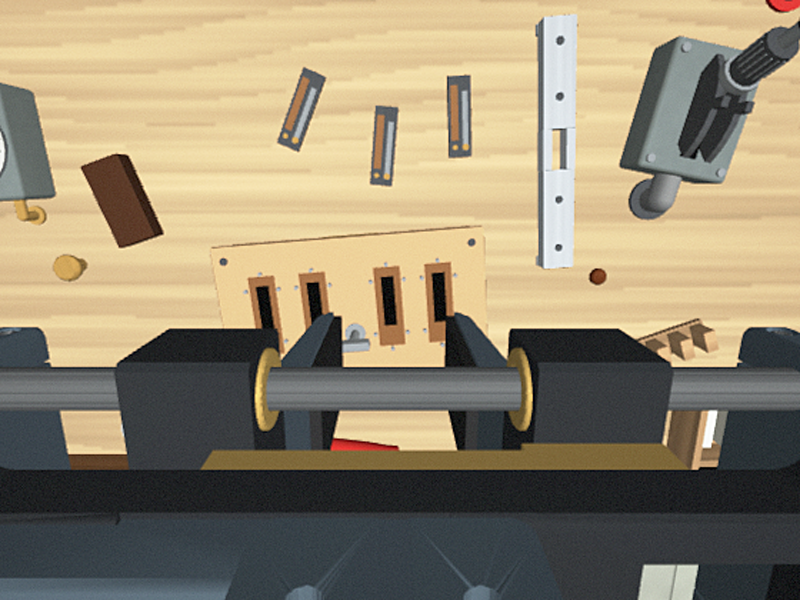

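The stud head is now in line with the chest's y axis (355,344), and the three plates have not moved. Now placing the plates.

```bash
cat > place.py <<'E'
from h import *
import sys
def yaw(): 
    R=Rn.from_rotvec(manip.read_state()["eef_rot"]).as_matrix(); return np.arctan2(R[1,1],R[0,1])
def near(a,ref): return a+np.pi*np.round((ref-a)/np.pi)
VP=[0.57,0.06,0.36]
def look(n):
    manip.movep(VP,ori(A)); c=snap(n,save=False); return plates(c)
A=yaw(); A=near(np.pi/2,A); A
def do(est,bay,n):
    ps=look(n); r=min(ps,key=lambda r:np.hypot(r[0]-est[0],r[1]-est[1])); print("plate",np.round(r,4))
    if np.hypot(r[0]-est[0],r[1]-est[1])>.1: print("gone?"); raise SystemExit
    a=near(np.radians(r[4])+np.pi/2,A); p=np.array([r[0],r[1],.0185])
    manip.movep(p+[0,0,.08],ori(a)); manip.move_gripper(.05)
    if manip.move_straight(p,velocity=.1,force_limit=12): print("HIT pick"); st()
    manip.move_gripper(0,35); manip.move_straight(p+[0,0,.13],velocity=.2); s=st()
    if s["gripper_width"]<.02: print("LOST"); raise SystemExit
    b=np.array([*ch(0,bay),.0755]); B=near(CY+np.pi/2,A)
    manip.movep(b+[0,0,.06],ori(B))
    s=st()
    if s["gripper_width"]<.02: print("LOST"); raise SystemExit
    print("contact",manip.move_straight(b,velocity=.06,force_limit=8)); st()
    manip.move_gripper(.033); manip.move_straight(b+[0,0,.09],velocity=.2)
E
python3 - <<'E'
from place import *
do((.4384,.1275),.090,"a"); do((.4674,.0491),.038,"b"); do((.4315,-.0362),-.090,"c")
p=[0.50,0.015,0.30]; manip.movep(p,ori(A+np.pi if abs(manip.inverse_kinematics(p,ori(A+np.pi))[5])<3.0 else A)); snap("w5"); st()
E
```

```text
plate [ 0.4383  0.1275 79.4241 23.7298  2.259 ]
HIT pick
t17.6 [0.4374 0.1273 0.0172] w0.0500 ff4.7 [-1.1 -1.   8.8]
t19.0 [0.4378 0.1274 0.1477] w0.0235 ff35.0 [ 0.1 -0.2 -0.6]
t19.8 [0.6234 0.1068 0.1341] w0.0233 ff35.0 [-1.4 -0.7 -0.9]
contact False
t20.9 [0.6251 0.107  0.0759] w0.0235 ff35.0 [ 1.1 -0.4  0.5]
plate [ 4.67300e-01  4.92000e-02  7.90990e+01  2.31152e+01 -4.95170e+00]
HIT pick
t25.1 [0.4664 0.0491 0.0173] w0.0498 ff4.9 [-2.  -0.1  9.7]
t26.5 [0.4667 0.0491 0.1477] w0.0233 ff35.0 [ 1.2  0.1 -1.4]
t27.2 [0.6277 0.055  0.1337] w0.0236 ff35.0 [-1.2  0.5 -1.1]
contact False
t28.3 [0.6291 0.0551 0.0759] w0.0235 ff35.0 [ 1.  -0.6  0.7]
plate [ 4.31400e-01 -3.62000e-02  7.90384e+01  2.47040e+01 -2.31984e+01]
HIT pick
t32.7 [ 0.4305 -0.0361  0.0173] w0.0498 ff4.8 [-2.8 -1.1  9.6]
t34.0 [ 0.4309 -0.0362  0.1477] w0.0238 ff35.0 [-0.4  0.4 -1.6]
t34.9 [ 0.6372 -0.0722  0.1343] w0.0235 ff35.0 [-0.2 -0.9 -0.4]
contact False
t36.0 [ 0.6391 -0.0726  0.0759] w0.0232 ff35.0 [-1.1 -0.  -0.8]
t39.8 [0.5001 0.015  0.2999] w0.0331 ff0.0 [0.6 0.3 1.1]
```

View pics/w5.png

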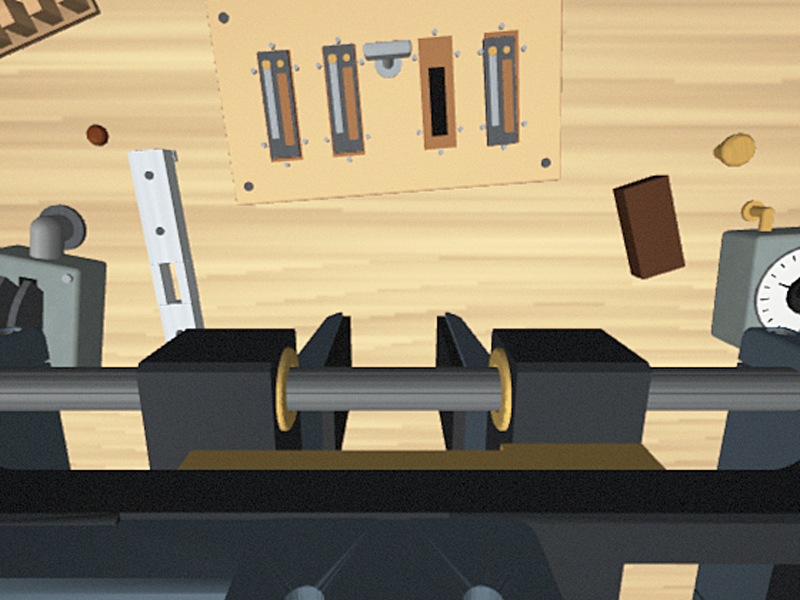

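All three plates lie flat inside their pins with the rivets at the back. Next I'll work out valve geometry, to check the gripper body clears it when picking the bar.

```bash
python3 - <<'E'
from h import *
np.set_printoptions(precision=4,suppress=True)
c=load("w3"); S=w(c,np.array([(653,46),(617,158),(690,170)])*.7,.045); print("screws",S)
ctr=(S[0]+S[2])/2; d=(S[1]-S[0])[:2]; print("ctr",ctr,"yaw of long axis",np.degrees(np.arctan2(d[1],d[0])),np.linalg.norm(d),np.linalg.norm(S[2]-S[1]))
print("quad pts z.09",w(c,np.array([(690,57),(700,65),(688,95),(655,150)])*.7,.09))
E
python3 - <<'E'
import cv2
im=cv2.imread('pics/w3.png')[0:240,560:800]; cv2.imwrite('pics/v.png',cv2.resize(im,(600,600),interpolation=cv2.INTER_CUBIC))
E
```

```text
screws [[0.3825 0.3307 0.045 ]
 [0.4822 0.3089 0.045 ]
 [0.4937 0.3821 0.045 ]]
ctr [0.4381 0.3564 0.045 ] yaw of long axis -12.354619142896839 0.10214498716711126 0.07413524537738007
quad pts z.09 [[0.4025 0.3399 0.09  ]
 [0.4087 0.3493 0.09  ]
 [0.4323 0.3428 0.09  ]
 [0.4775 0.3206 0.09  ]]
```

View pics/v.png

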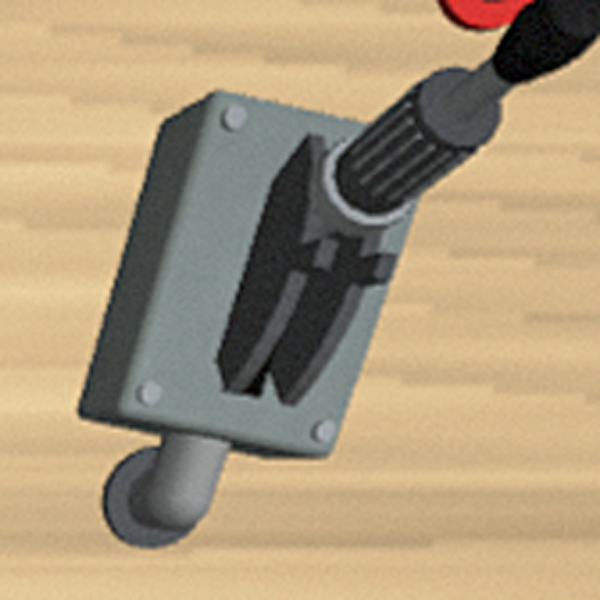

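```bash
python3 - <<'E'
from h import *
p=np.array([.472,.2266,.0215]); s=np.array([*ch(.026,0),.077])
a=np.radians(94.36); A=[a+k for k in(0,np.pi)]
C=[]
for a in A:
    q=manip.inverse_kinematics(p,ori(a))
    for d in(-1,1):
        b=a+d*np.pi/2+np.radians(.09); q2=manip.inverse_kinematics(s,ori(b))
        if q is not None and q2 is not None: C.append((max(abs(q[5]),abs(q2[5])),a,b))
print(C); _,a,b=min(C)
manip.movep(p+[0,0,.2],ori(a)); manip.move_gripper(.05)
if manip.move_straight(p,velocity=.15,force_limit=15): print("HIT"); st()
manip.move_gripper(0,50); st(); manip.move_straight(p+[0,0,.2],velocity=.15); x=st()
if x["gripper_width"]<.028: raise SystemExit
manip.movep(s+[0,0,.13],ori(b)); st(); 
manip.move_straight(s+[0,0,.055],velocity=.1); snap("w6"); x=st()
E
```

```text
[(np.float64(1.2438202138943664), np.float64(1.6468926821818493), np.float64(0.07766715171374759)), (np.float64(3.057717586526289), np.float64(1.6468926821818493), np.float64(3.2192598053035404)), (np.float64(3.057717586526289), np.float64(4.788485335771642), np.float64(3.2192598053035404)), (np.float64(1.8977724396954283), np.float64(4.788485335771642), np.float64(6.3608524588933335))]
t44.6 [0.4722 0.2268 0.0219] w0.0316 ff50.0 [-1.6 -0.1  6.6]
t46.1 [0.4716 0.2264 0.2207] w0.0318 ff50.0 [-0.4  0.3 -3.1]
t47.1 [0.6572 0.0198 0.2065] w0.0321 ff50.0 [ 0.  -0.1 -3.8]
t48.1 [0.6582 0.0192 0.1327] w0.0316 ff50.0 [ 0.9 -0.4 -3.1]
```

View pics/w6.png

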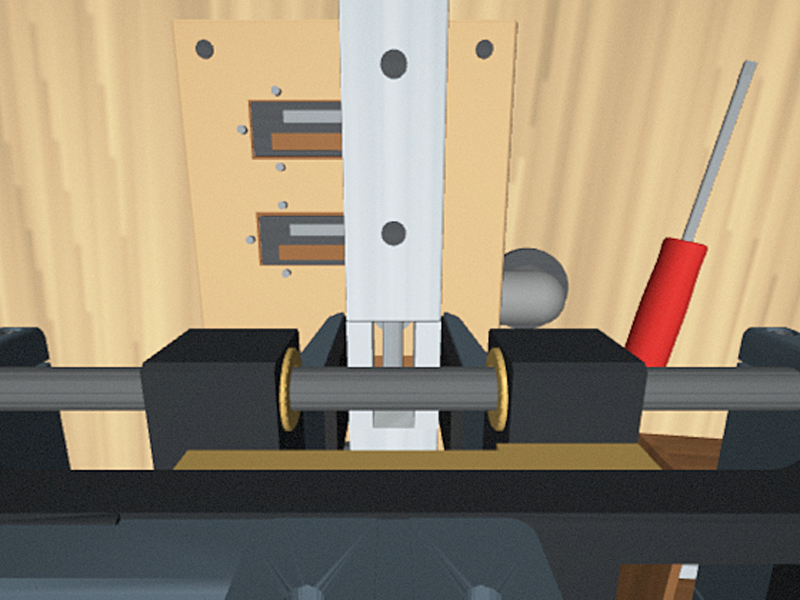

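The head shows centred within the slot (columns 373–413). Lowering with a force guard.

```bash
python3 - <<'E'
from h import *
s=np.array([*ch(.026,0),.0765])
h=manip.move_straight(s,velocity=.05,force_limit=8); x=st(); print(h)
if x["ee_pos"][2]<.081:
    manip.move_gripper(.05); manip.move_straight(s+[0,0,.1],velocity=.15)
    p=[0.52,0.015,0.34]; manip.movep(p,ori(best(p,np.pi/2))); c=snap("w7"); st(); print(-c["R"].T@c["t"])
E
```

```text
t49.1 [0.6575 0.0192 0.0769] w0.0316 ff50.0 [-1.7  0.5  7.2]
True
t52.0 [0.5201 0.015  0.3394] w0.0504 ff0.0 [-0.  -0.7 -0.4]
[0.58690682 0.01472657 0.49321687]
```

```bash
python3 - <<'E'
from h import *
s=ch(.026,0); turn([*s,.1035],np.radians(184.45),np.radians(93.5),n=3)
p=[0.52,0.015,0.34]; manip.movep(p,ori(best(p,np.pi/2))); c=snap("w8"); st()
# then look at the counter
p=[.47,-.349,.30]; p=[.46,-.30,.36]
for k in(0,np.pi):
    q=manip.inverse_kinematics([.55,-.349,.3],ori(np.pi/2+k)); print(k,q)
E
```

```text
q6 [(np.float64(1.5035018876253377), -3.141592653589793, [np.float64(-0.08387506706350534), np.float64(0.7098134102809159), np.float64(1.5035018876253377)]), (np.float64(1.5035018876253377), 3.141592653589793, [np.float64(-0.08387506706350445), np.float64(0.7098134102809164), np.float64(1.5035018876253377)])]
t55.2 [0.6578 0.0192 0.1037] w0.0088 ff40.0 [-1.2 -0.3  3.7]
t56.9 [0.6575 0.0194 0.1037] w0.0087 ff40.1 [-4.2  1.8  5.9]
q6 end 1.5031725025978244 torque [0.34843743 0.70793609 0.73534902]
t59.0 [0.5203 0.015  0.3384] w0.0398 ff0.0 [-0.7 -0.4 -0.2]
0 [-0.60121166  0.23190862  1.79353203  0.          1.11615201 -2.17200799]
3.141592653589793 [-6.01211662e-01  2.31908619e-01  1.79353203e+00 -4.44089210e-16
  1.11615201e+00  9.69584664e-01]
```

View pics/w8.png

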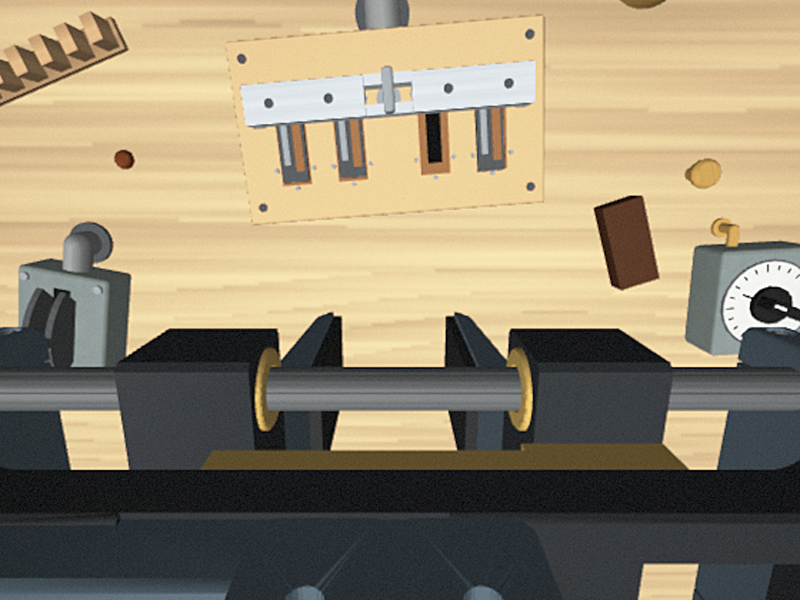

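Bar seated, head across the slot, locked; the plates are unmoved. Now a close view of the counter.

```bash
python3 - <<'E'
from h import *
p=[.57,-.349,.20]; 
for k in(np.pi,0):
    manip.movep(p,ori(np.pi/2+k)); c=manip.capture("wrist"); o=-c["R"].T@c["t"]; print(o)
    if o[0]<.55: break
snap("w9"); st()
E
```

```text
[ 0.63715585 -0.34843576  0.35447756]
[ 0.50309277 -0.3492762   0.35391842]
t63.3 [ 0.57  -0.349  0.2  ] w0.0403 ff0.0 [ 0.5  0.2 -0.1]
```

View pics/w9.png

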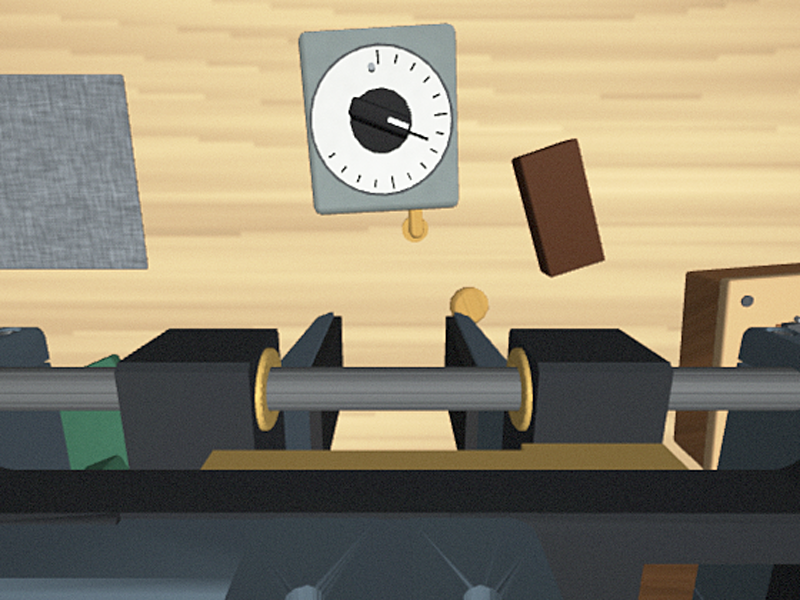

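The counter shows the pin at (371,67), the knob centre near (381,120) and the pointer tip at (428,138). The pointer lies about 69° from world x and zero is near 183°, so I'll turn about 114° anticlockwise, watching the torque.

```bash
python3 - <<'E'
from h import *
c=load("w9"); C=w(c,np.array([[381,119.5]])*.7,.051)[0]; 
e=w(c,np.array([(300,33),(455,25)])*.7,.05); y=e[1]-e[0]; yaw=np.degrees(np.arctan2(y[1],y[0]))-90
T=w(c,np.array([[388,120],[408,128.5],[428,138]])*.7,.055); d=T[2]-T[0]; pa=np.degrees(np.arctan2(d[1],d[0])); print(C,yaw,pa)
p=np.array([C[0],C[1],.080]); a0=np.radians(pa+90); a1=np.radians(180+yaw+90); 
L=[]
for k in(-2*np.pi,-np.pi,0,np.pi):
    q=[manip.inverse_kinematics(p,ori(a+k))[5] for a in(a0,(a0+a1)/2,a1+.1)]
    print(k,q)
    if np.ptp(q)<2.5 and (q[0]-q[1])*(q[1]-q[2])>0: L.append((max(map(abs,q)),k))
k=min(L)[1]
manip.movep(p+[0,0,.07],ori(a0+k)); manip.move_gripper(.045)
if manip.move_straight(p,velocity=.1,force_limit=12): print("HIT"); st(); raise SystemExit
manip.move_gripper(0,45); st()
for a in list(np.arange(a0+.4,a1-.15,.4))+list(np.arange(a1-.15,a1+.12,.03)):
    manip.movep(p,ori(a+k)); t=manip.read_state()["torque"][2]; print(round(np.degrees(a-a1),1),round(t,2))
    if a>a1-.2 and abs(t)>.5: break
s=st(); manip.move_gripper(.045); manip.move_straight(p+[0,0,.1],velocity=.15)
q=[.57,-.349,.20]; manip.movep(q,ori(np.pi/2)); snap("w10"); st()
E
```

```text
[ 0.46657171 -0.35688846  0.051     ] 2.627484717298998 66.96146530014546
-6.283185307179586 [np.float64(2.8510357345308783), np.float64(1.8416592987783664), np.float64(0.7322828630258553)]
-3.141592653589793 [np.float64(-0.2905569190589161), np.float64(-1.2999333548114271), np.float64(-2.409309790563938)]
0 [np.float64(2.8510357345308783), np.float64(1.8416592987783664), np.float64(0.7322828630258558)]
3.141592653589793 [np.float64(-0.2905569190589161), np.float64(-1.2999333548114271), np.float64(-2.4093097905639373)]
t66.7 [ 0.4674 -0.3575  0.0803] w0.0105 ff45.0 [ 4.7 -2.4 -2.8]
-92.7 0.01
-69.8 0.07
-46.9 -0.02
-24.0 0.02
-8.6 0.1
-6.9 0.05
-5.2 0.0
-3.4 0.06
-1.7 0.11
0.0 0.05
1.7 -0.99
t70.4 [ 0.4684 -0.3567  0.0804] w0.0107 ff45.1 [16.8  7.6 -6. ]
t72.5 [ 0.5692 -0.3485  0.1985] w0.0452 ff0.0 [-0.3  0.2 -0.7]
```

View pics/w10.png

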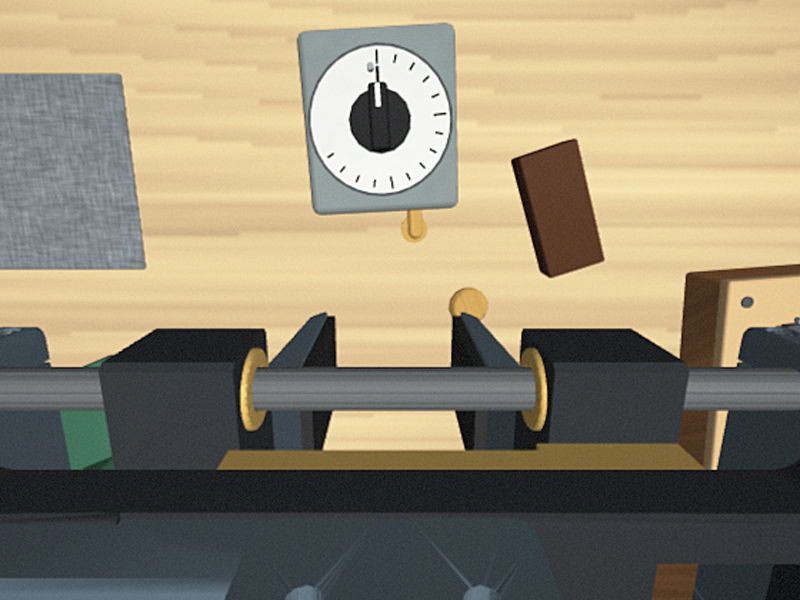

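The pointer is at its zero stop against the pin, and the stop was felt at −0.99 N m. Now a close view of the valve.

```bash
python3 - <<'E'
from h import *
p=[.56,.35,.26]; manip.movep([.56,.2,.3],ori(np.pi/2)); manip.movep(p,ori(np.pi/2)); c=snap("w11",save=False); o=-c["R"].T@c["t"]; print(o); st()
cv2.imwrite("pics/w11.png",cv2.resize(c["img"][0:230,120:430],(800,594),interpolation=cv2.INTER_CUBIC))
E
```

```text
[0.49319875 0.34955939 0.41355403]
t75.2 [0.5603 0.3493 0.26  ] w0.0447 ff0.0 [0.  0.2 0.7]
```

View pics/w11.png

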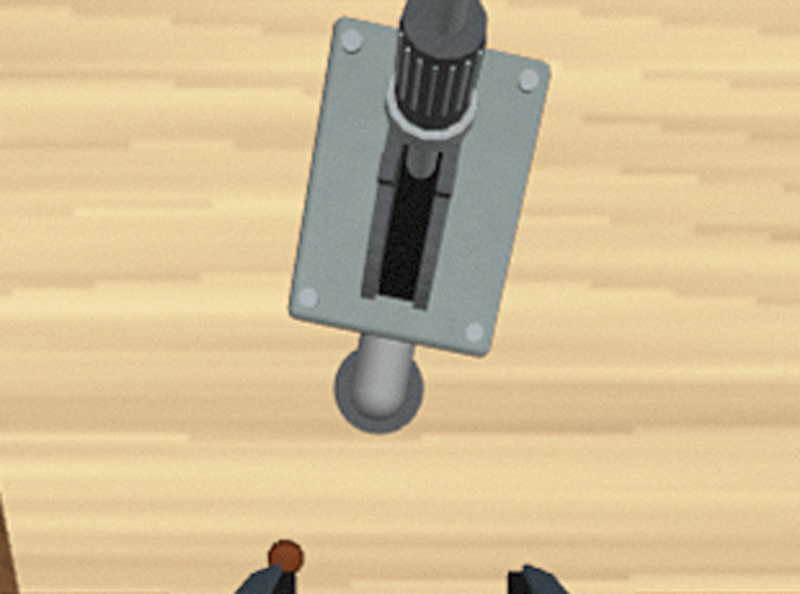

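The valve is clear: screws at (351,41), (528,79), (307,297) and (474,331), with the collar at about (440,80). Next: pose, then a reachability check of the swing.

```bash
cat > lever.py <<'E'
from h import *
c=load("w11"); S=w(c,np.array([(351,41),(528,79),(307,297),(474,331)])*.3875+[120,0],.0455)[:,:2]
VC=S.mean(0); dx=S[2]+S[3]-S[0]-S[1]; dy=S[1]+S[3]-S[0]-S[2]
VY=(np.arctan2(dx[1],dx[0])+np.arctan2(-dy[0],dy[1]))/2
vx=np.array([np.cos(VY),np.sin(VY),0]); P0=np.array([*VC,.015])
def u(l): return np.sin(l)*vx+np.cos(l)*np.array([0,0,1])   # lever direction at lean l
def tool(l,r,tl=None):  # TCP so that the grasp point (2 mm behind TCP) is at radius r
    tl=l if tl is None else tl
    z=-u(tl); return P0+r*u(l)+.002*z, z
ya=VY+np.pi/2
E
python3 - <<'E'
from lever import *
print(VC,np.degrees(VY),np.degrees([np.arctan2(dx[1],dx[0]),np.arctan2(-dy[0],dy[1])]),np.linalg.norm(dx)/2,np.linalg.norm(dy)/2)
f=K(c); 
for r in(112,74,154):
    X=c["R"]@(P0+r/1000*u(-.4))+c["t"]; px=X[:2]/X[2]*f+[c["cx"],c["cy"]]; print(r,(px-[120,0])/.3875)
for k in(0,np.pi):
  for l,r,g in((-.4,.19,1),(-.4,.102,1),(-.4,.116,1),(-.2,.116,1),(0,.116,1),(.4,.116,1),(.4,.102,1),(.4,.2,1),(-.4,.102,.5),(.4,.116,.5)):
    p,z=tool(l,r,l*g); q=manip.inverse_kinematics(p,ori(ya+k,z)); print(k>0,l,r,g,None if q is None else np.round(q,2))
E
```

```text
[0.43908008 0.35512351] -11.23802577238939 [-11.42122524 -11.0548263 ] 0.10055845121495986 0.07272850931440977
112 [445.49396008  11.68108965]
74 [432.01305949  91.91120866]
154 [ 465.67776404 -108.44063242]
False -0.4 0.19 1 [ 0.91  0.11  2.21 -0.57  0.71 -0.05]
False -0.4 0.102 1 [ 0.85  0.29  2.21 -0.7   0.55  0.06]
False -0.4 0.116 1 [ 0.86  0.26  2.21 -0.68  0.57  0.04]
False -0.2 0.116 1 [ 0.74  0.27  2.14 -0.27  0.63 -0.42]
False 0 0.116 1 [ 0.64  0.32  2.05 -0.    0.77 -0.74]
False 0.4 0.116 1 [ 0.48  0.49  1.85  0.27  1.13 -1.05]
False 0.4 0.102 1 [ 0.48  0.51  1.86  0.28  1.11 -1.06]
False 0.4 0.2 1 [ 0.45  0.43  1.78  0.25  1.27 -1.04]
False -0.4 0.102 0.5 [ 0.77  0.29  2.16 -0.3   0.6  -0.37]
False 0.4 0.116 0.5 [ 0.53  0.43  1.92  0.16  0.95 -0.95]
True -0.4 0.19 1 None
True -0.4 0.102 1 None
True -0.4 0.116 1 None
True -0.2 0.116 1 [ 0.74  0.27  2.14 -0.27  0.63  2.72]
True 0 0.116 1 [ 0.64  0.32  2.05 -0.    0.77  2.41]
True 0.4 0.116 1 [0.48 0.49 1.85 0.27 1.13 2.09]
True 0.4 0.102 1 [0.48 0.51 1.86 0.28 1.11 2.09]
True 0.4 0.2 1 [0.45 0.43 1.78 0.25 1.27 2.1 ]
True -0.4 0.102 0.5 [ 0.77  0.29  2.16 -0.3   0.6   2.77]
True 0.4 0.116 0.5 [0.53 0.43 1.92 0.16 0.95 2.19]
```

```bash
python3 - <<'E'
from lever import *
def go(l,r,v=.1,**k):
    p,z=tool(l,r); return manip.move_straight(p,ori(ya,z),velocity=v,**k)
p,z=tool(-.4,.25); manip.movep([.5,.33,.36],ori(ya)); manip.movep(p,ori(ya,z)); manip.move_gripper(.06)
if go(-.4,.103,.1,force_limit=12): print("HIT"); st(); raise SystemExit
manip.move_gripper(0,55); s=st()
if s["gripper_width"]<.025: raise SystemExit
go(-.4,.1175,.05); st()
for l in np.arange(-.35,.41,.05):
    go(l,.1175,.06)
    if abs(l)<.01 or l>.38: s=st()
    if np.linalg.norm(s["contact_force"])>45: print("FORCE"); break
E
```

```text
t79.2 [0.4006 0.3631 0.1081] w0.0271 ff55.0 [-0.9  1.   0.4]
t79.7 [0.3951 0.364  0.1213] w0.0270 ff55.0 [ 5.   4.4 -8.4]
t81.7 [0.439 0.355 0.13 ] w0.0268 ff55.0 [ 3.1  8.4 -8.3]
t83.7 [0.4812 0.3465 0.1202] w0.0268 ff55.0 [-8.7 13.  -4.8]
```

```bash
python3 - <<'E'
from lever import *
def go(l,r,v=.1,**k):
    p,z=tool(l,r); return manip.move_straight(p,ori(ya,z),velocity=v,**k)
go(.425,.1175,.04,force_limit=20); st(); manip.move_gripper(.06); manip.pause(.3); go(.4,.25,.15); st()
manip.movep([.52,.2,.36],ori(np.pi/2))
p=[.57,.18,.38]; manip.movep(p,ori(np.pi/2)); c=snap("w12"); st(); f=K(c)
for L in(.4,.3):
  for r in(112,74,128,154):
    X=c["R"]@(P0+r/1000*u(L))+c["t"]; print(L,r,(X[:2]/X[2]*f+[c["cx"],c["cy"]])/.7)
for x,y in((0,.09),(0,.038),(0,-.09)):
    X=c["R"]@np.array([*ch(x,y),.06])+c["t"]; print("bay",(X[:2]/X[2]*f+[c["cx"],c["cy"]])/.7)
E
```

```text
t83.9 [0.4822 0.3462 0.1192] w0.0274 ff55.0 [-16.9  16.3   0. ]
t85.9 [0.5332 0.3361 0.2425] w0.0598 ff0.0 [-0.4 -0.5 -0.1]
t87.0 [0.57   0.1805 0.3778] w0.0599 ff0.0 [ 0.4  0.2 -0.1]
0.4 112 [586.0751221  154.54502846]
0.4 74 [575.36877437 140.43620747]
0.4 128 [591.0934582  161.15818988]
0.4 154 [600.00778785 172.90549011]
0.3 112 [591.51415985 141.63096174]
0.3 74 [578.58204124 132.42671333]
0.3 128 [597.63020984 145.98397188]
0.3 154 [608.58135923 153.77829409]
bay [324.41192933 298.54886096]
bay [275.76667384 302.27024179]
bay [156.8632214  311.36640181]
```

View pics/w12.png

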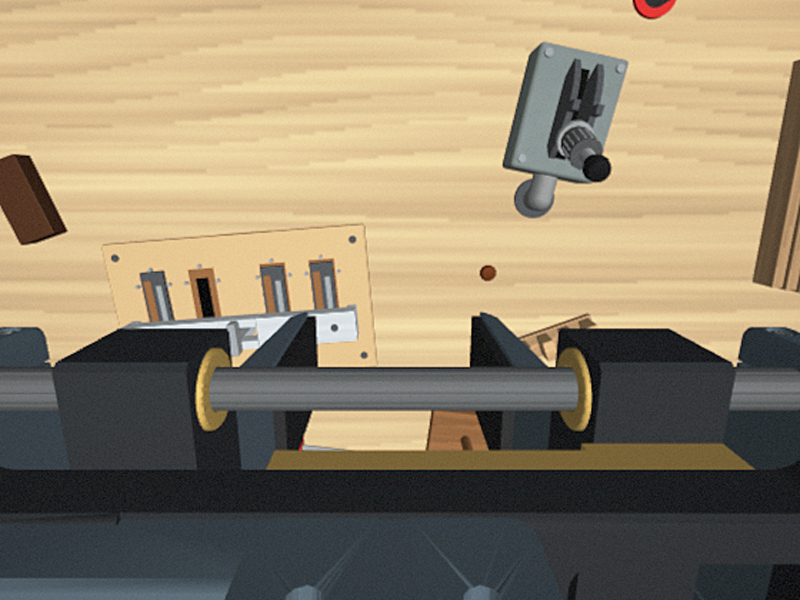

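The lever is at its far stop: the knob is at (597,168), against a predicted (600,173). The collar is down, the plates are still in their bays, and the bar is locked. Handing in.

```bash
python3 -c "
from station import manip
print(manip.finish_job())"
```

```text
the job is handed in; nothing more can be done
None
```

The job is handed in at about 87 s on the robot's clock. Three plates were on the bench and all lie in their bays, the bar is seated and locked, the counter is at its zero stop, and the wind lever is at its far stop with the collar down. No verdict was returned at hand-in.

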